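Pack the sample case and hold its lid half open

TASK

Pack the amber jar and the plaster stamp upright into the empty front compartment of the wooden sample case, side by side and both flat on its floor, setting them down gently rather than dropping them. Then bring the lid forward from where it leans open and finish while holding it steady at 45 degrees above closed, so that I can screw a stay to it: it would fall shut by itself, so finish with it still in the gripper and never let it drop nearly shut. Do not knock over the jar or stamp, and leave the other things where they are.

Things in the scene. Friction and masses are not known exactly. Their poses are not given: they have to be found in the camera images.
- case: Open plywood tray fixed to the bench, 158 (x) by 150 (y) by 50 mm high, walls and floor 5 mm. Origin: centre of its underside. Its +x points to the hinge side, -x to its front; y runs along the hinge. A divider along y at x = 0 (4 mm thick, 30 mm above the floor) parts the full rear from the empty front compartment. Its yaw is 73 to 107 degrees: hinge to the robot's left.
- front_slot (a point): Centre of the floor of the empty front compartment, 5 mm above the bench; axes as the case's. Inside 72 mm (x) by 140 mm (y): jar and stamp fit side by side along y with 16 mm to spare in all, and with 5 mm either side in x. Outer walls rise 45 mm above this floor.
- lid (a joint): Opening angle of the wooden lid, rad: 0 shut, 0.785 = 45 degrees, 1.95 leaning back on its stop (the start). Below about 1.2 the lid (about 0.5 kg, free hinge, no spring) falls shut unless held. A shell 158 by 150 mm, 45 mm deep, open below; shut, it stands on the tray's rim.
- lid_hinge (a point): Point on the hinge axis, mid-length: at the case's x = +79 mm, y = 0, 50 mm above the bench; fixed. The axis runs along the case's y.
- lid_rail (a point): Middle of the lid's rail: a round dark steel bar 12 mm thick along the case's y, 98 mm clear between its two posts, 40 mm off the lid's front face. Lid shut, it lies 198 mm in the case's -x from the hinge point and 22 mm above it; it turns with the lid about the hinge axis (up, then over to +x). Being round it can turn in the fingers.
- jar: Amber jar: body 62 mm across and 48 mm high, on top a white cap 34 mm across and 34 mm tall (82 mm in all) to grip it by. Stands upright, about 0.3 kg. Origin: centre of its underside.
- stamp: Cream plaster stamp: block 62 by 62 mm and 48 mm high, on top a dark wooden handle 50 mm long (its x), 22 mm wide (its y) and 34 mm tall (82 mm in all). Stands upright on its block, about 0.3 kg. Origin: centre of its underside.
- tub: Bystander: green tub with a white lid, 62 mm across, 46 mm high, loose in the case's rear compartment. Origin: centre of its underside.
- tile_block: Bystander: terracotta block 60 by 60 by 40 mm, loose in the case's rear compartment. Origin: centre of its underside.
- tape: Bystander: tan tape roll lying flat on the bench, 90 mm across, 25 mm high. Origin: centre of its underside.
- figure: Bystander: terracotta figure 115 mm high, base 80 mm across. Origin: centre of its underside.
Mind the look-alikes: they are no part of the job. Leave any yellow look-alike of the stamp alone.

How it is judged:
On the way:
1. jar and stamp both stand upright on the floor of the front compartment, released and at rest (x of jar in the frame of front_slot between -0.012 and 0.012 m and y of jar in the frame of front_slot between -0.045 and 0.045 m and z of jar in the frame of front_slot between -0.005 and 0.005 m and angle between each of jar, stamp's own z axis and vertical below 0.08 rad and linear speed of each of jar, stamp below 0.03 m/s and contact force between the fingers and jar below 0.2 N and x of stamp in the frame of front_slot between -0.012 and 0.012 m and y of stamp in the frame of front_slot between -0.045 and 0.045 m and z of stamp in the frame of front_slot between -0.005 and 0.005 m and contact force between the fingers and stamp below 0.2 N), for 0.2 s.
At the end, for the whole second after the job is handed in: The fingers hold the lid (contact over 0.4 N) still at 45 degrees within about 6.5 (joint 0.67 to 0.90 rad), nothing in the case carries it, the jar and stamp stand flat and upright on the floor of the front compartment, untouched by the fingers, and the bystanders have moved under 30 mm (all of step 1 and value of joint lid between 0.67 and 0.9 rad and velocity of joint lid between -0.05 and 0.05 rad/s and contact force between the fingers and lid above 0.4 N and contact force between lid and jar below 0.2 N and contact force between lid and stamp below 0.2 N and contact force between lid and tub below 0.2 N and contact force between lid and tile_block below 0.2 N and distance of each of tub, tile_block, tape, figure from where it was at the start of the episode below 0.03 m); the arm keeps its last pose, push and grip.
It fails at once if the lid drops shut or nearly so (below 0.35 rad) (value of joint lid below 0.35 rad).
It fails at once if the jar is knocked over or dropped (angle between jar's own z axis and vertical above 0.6 rad or (linear speed of jar above 0.9 m/s and contact force between the fingers and jar below 0.3 N)).
It fails at once if the stamp is knocked over or dropped (angle between stamp's own z axis and vertical above 0.6 rad or (linear speed of stamp above 0.9 m/s and contact force between the fingers and stamp below 0.3 N)).
It fails at once if the tub, terracotta block, tape roll or figure is moved by more than 30 mm (distance of any of tub, tile_block, tape, figure from where it was at the start of the episode above 0.03 m).
It also fails if it takes over 72 s, if anything falls off the work surface, if the arm or the gripper's body presses on something with over 40 N, if the wrist force passes 120 N, or if a joint passes its speed limit or range.

ROBOT

A 7-joint arm with a two-finger parallel gripper is mounted at the origin on the work surface. World frame = base frame: x ahead of the robot, y to its left, z up, the work surface at z = 0. Lengths are in m, angles in rad, forces in N, time in s.
With the tool pointing down it reaches from about 0.4 to 0.875 m from the base axis. Payload 4.4 kg.
Tool frame: the origin (TCP) lies midway between the tips of the shut fingers; the grasp point (between the pads) lies 19 mm behind it; z points along the fingers, y is the line along which they close (so a half turn about z gives the same grasp; the last joint's range is limited). The gripper opens to 85 mm and grips with 20 to 120 N. Pads are 22 mm wide; open, the fingers measure 114 mm over their backs; the gripper's body (76 mm by 85 mm) begins 54 mm behind the grasp point. The pads swing forward as they close: fully open they stand 13 mm farther back than shut.
Start: joints at [-1.208, 0.628, 0.038, 1.517, -0.027, 0.996, -0.02], TCP at [0.27, 0.591, 0.231] pointing down, gripper open.
Joint ranges: [-3.06, 3.06], [-0.37, 2.12], [-1.25, 1.32], [0.18, 2.47], [-1.1, 4.24], [0.23, 1.98], [-2.94, 2.94]. Speed limits (rad/s): [2.57, 2.57, 3.14, 3.14, 3.14, 3.14, 3.14].

INTERFACE

Orientations are given as a unit quaternion [x, y, z, w].
In Python, from cell import get_obs, grab_frame, hand_in gives the robot as it stands.
- The arm moves only by the tool apply_moves, never from a script. Its argument "series" is a list of rows, each an object with "jaw": the finger opening in mm, from 0 to 85.4; "xyz": the shift along the tool's x, y, z in units of 250 mm (1.0 is 250 mm), a list of three; "angular": the turn, a rotation vector about the tool's x, y, z in units of 1.5 rad (1.0 is 1.5 rad), a list of three. A call has 1 to 20 rows; each row is the pose to reach, as a shift and turn from the pose commanded when the call began, along the tool's axes at that moment; what a row does not reach only later rows make up. A row lasts 1/12 s, in which the tool goes at most 41.7 mm and 7.16 degrees, less where a joint would pass 70% of its speed; a pose out of reach is approached as far as the arm can. A call with a number of a shift or a turn outside -1 to 1 is refused whole. A call with a gripper value outside its range is refused whole. The fingers move at their own pace and stop on an object; the grip force is fixed at half the most. Time passes only in rows, so rows that repeat a pose let the fingers close. It gives the time, the measured TCP pose, the force, the opening and the grip force at its end, in the units of the state.
- get_obs(): the state, without advancing time (a new reading comes with each control period).
- grab_frame(name): name is "scene" or "side" or "wrist"; returns a dict with "color" (400x640x3 uint8, red, green, blue), "depth" (400x640 float32, m along the optical axis (not along the pixel's ray), 0 where there is no reading), "mtx" (3x3 intrinsics, pixels), "R" (3x3) and "t" (3): a world point X has camera coordinates R X + t. Camera axes: x right, y down, z forward; pixel columns grow to the right and rows downward; lengths in m; the calibration is good to about 2 mm. A picture is of the moment at which its call begins.
- hand_in(): hands the job in; it is judged then, once.
The state is a dict: "clock": time; "joints": joint angles; "joint_vel": joint speeds; "joint_efforts": joint torques, N m; "ee_pos": TCP position; "eef_rot": TCP orientation; "force": force on the tool from outside, world axes, zero at the start; "moment": the same for the moment, N m; "finger_gap": finger opening in m; "finger_force": force on a finger pad.
Only numpy, scipy, OpenCV 4.12 (cv2) and the standard library are available. Lean on these libraries where they do the work, as an engineer would, in place of code of your own. Each camera call takes 0.05 s, during which the arm holds its last target. There are 200 camera calls.

## Working session

There is one attempt and no reset: what is moved stays moved. The work goes in short steps, Python scripts to look and compute and a tool call to move; the robot and the scene stay as the last step left them, time stands still between calls to the robot, and variables do not carry over. Pictures are saved under pics/ and viewed, at most 10 in all, crops included, and the job is handed in when it is done.

Besides the shell and the picture viewer there is one more tool, called after ">>>" by a JSON object that holds its "op" and its "data". apply_moves: Moves the arm, as the interface text tells. Shifts and turns lie within -1 to 1; 1 stands for 250 mm of shift or 1.5 rad of turn. Its arguments: {"type":"object","properties":{"series":{"type":"array"}},"required":["series"]}

```bash
mkdir -p pics; ls; cat > h.py <<'E'
import numpy as np, cv2, pickle
from cell import get_obs, grab_frame
def snap(n,f=None):
    d=grab_frame(n)
    if f: cv2.imwrite('pics/'+f,d['color'][:,:,::-1])
    return d
def pts(d):
    K=d['mtx'];h,w=d['depth'].shape
    u,v=np.meshgrid(np.arange(w),np.arange(h));z=d['depth']
    c=np.stack([(u-K[0,2])/K[0,0]*z,(v-K[1,2])/K[1,1]*z,z],-1)
    X=(c-d['t'])@d['R']
    X[z<=0]=np.nan
    return X
def proj(d,X):
    c=d['R']@np.array(X)+d['t'];p=d['mtx']@c;return p[:2]/p[2]
E
python3 - <<'E'
from h import *
for n in ['scene','side']:
    d=snap(n,n+'1.png'); pickle.dump(d,open(n+'1.pkl','wb'))
    print(n,d['mtx'][0,0],-d['R'].T@d['t'],d['R'][2])
print(get_obs())
E
```

```text
pics
scene 468.33483240894884 [1.40488439 0.27994795 0.82263833] [-0.74704727 -0.20767368 -0.63149982]
side 427.6235595194937 [ 0.26258639 -0.64926628  0.91140677] [ 0.23158033  0.63048064 -0.74085404]
{'clock': 0.1, 'joints': array([-1.2077926 ,  0.62924186,  0.03847129,  1.5182838 , -0.02700571,
        0.99632578, -0.02000332]), 'joint_vel': array([ 0.00054661, -0.00203721, -0.00085881, -0.00168979,  0.00078586,
        0.00012461, -0.00039355]), 'joint_efforts': array([ 3.00958236e-03, -5.64529824e+01,  1.23021327e+00, -1.93973190e+01,
        1.11978542e-02,  5.50001540e-03, -1.33996016e-05]), 'ee_pos': array([0.27000457, 0.59063372, 0.23048413]), 'eef_rot': array([ 2.12776743e-01,  9.77100456e-01, -8.53030835e-04, -1.71240214e-04]), 'force': array([ 0.34018896,  0.72393049, -0.11389328]), 'moment': array([ 0.07306222, -0.01511479,  0.02326268]), 'finger_force': 0.0, 'finger_gap': 0.08566453071577584}
```

View pics/scene1.png

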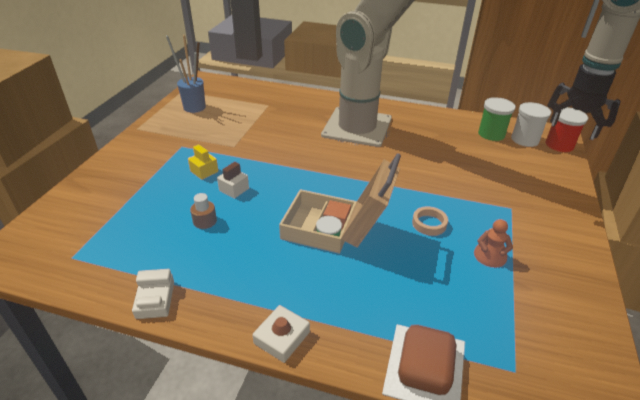

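View pics/side1.png

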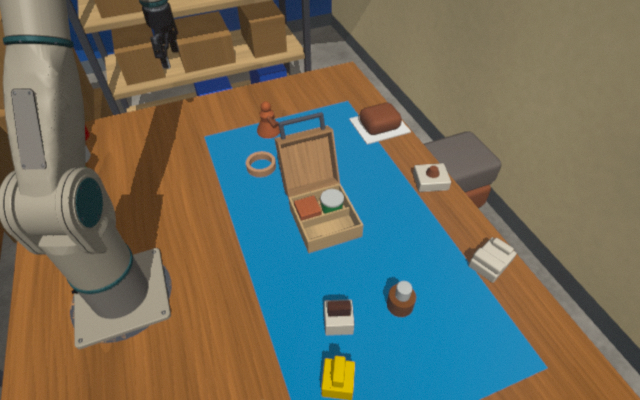

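Scene view: the jar (amber, white cap) is at (203,212) and the stamp (cream block, dark handle) at (233,180). The stamp could be confused with the yellow stamp at (203,163), the white double-bar block at (153,292) or the white block with a brown knob at (281,330). The jar could be confused with the shelf jars at (497,118), (531,124) and (566,130). I choose (203,212) and (233,180). In the side view they are at (402,297) and (339,315), and the case is at (325,218). I'll measure both views and check with one close crop.

```bash
cat > m.py <<'E'
from h import *
S=pickle.load(open('side1.pkl','rb'));C=pickle.load(open('scene1.pkl','rb'))
def region(d,x0,y0,x1,y1,zlo,zhi):
    X=pts(d);m=np.zeros(X.shape[:2],bool);m[y0:y1,x0:x1]=1
    m&=(X[...,2]>zlo)&(X[...,2]<zhi);return X[m],d['color'][m],m
for d,n,b in[(S,'side jar',(380,270,425,325)),(C,'scene jar',(185,190,222,232))]:
    P,c,_=region(d,*b,.072,.09);print(n,'cap',len(P),P.mean(0),np.ptp(P,axis=0))
    (r,s)=cv2.minEnclosingCircle(P[:,:2].astype(np.float32));print(r,s)
for d,n,b in[(S,'side st',(318,290,360,340)),(C,'scene st',(215,160,252,200))]:
    for zl,zh in((.074,.09),(.044,.053)):
        P,c,_=region(d,*b,zl,zh)
        print(n,len(P),np.median(P[:,2]),cv2.minAreaRect(P[:,:2].astype(np.float32)))
for d,n,b in[(S,'side case',(280,180,370,252)),(C,'scene case',(275,185,350,252))]:
    P,c,m=region(d,*b,.046,.054)
    print(n,len(P),np.median(P[:,2]),cv2.minAreaRect(P[:,:2].astype(np.float32)))
a=cv2.resize(S['color'][285:345,310:430],None,fx=3.3,fy=5)
a=cv2.resize(S['color'][265:345,310:430],None,fx=4,fy=4)
b=cv2.resize(S['color'][105:255,260:370],None,fx=2.15,fy=2.15)[:320]
cv2.imwrite('pics/crop.png',np.hstack([a,b[:320]])[:,:,::-1])
E
python3 m.py
```

```text
side jar cap 190 [ 0.60009823 -0.26985061  0.08090966] [0.03275632 0.03428877 0.01267248]
(0.6023299694061279, -0.26881375908851624) 0.017768774181604385
scene jar cap 121 [ 0.60509891 -0.2653798   0.08009108] [0.03704218 0.0326427  0.01391284]
(0.6012674570083618, -0.2667880356311798) 0.020355137065052986
side st 248 0.08165669138787117 ((0.4535985589027405, -0.25416848063468933), (0.02348289079964161, 0.04923752322793007), 69.23373413085938)
side st 394 0.04804078090291194 ((0.45276495814323425, -0.2540132701396942), (0.06340330839157104, 0.06214727461338043), 71.01509094238281)
scene st 119 0.08101076565236418 ((0.4554697871208191, -0.25198131799697876), (0.02422727644443512, 0.04949552193284035), 70.58533477783203)
scene st 176 0.047420967445179374 ((0.45548775792121887, -0.2527254521846771), (0.0648794174194336, 0.059547919780015945), 69.87285614013672)
side case 1218 0.05021135987650763 ((0.5326994061470032, 0.0474257655441761), (0.2085031121969223, 0.15152892470359802), 89.36442565917969)
scene case 860 0.04979767311260335 ((0.5340038537979126, 0.03543838858604431), (0.18135730922222137, 0.15630997717380524), 88.61811828613281)
```

View pics/crop.png

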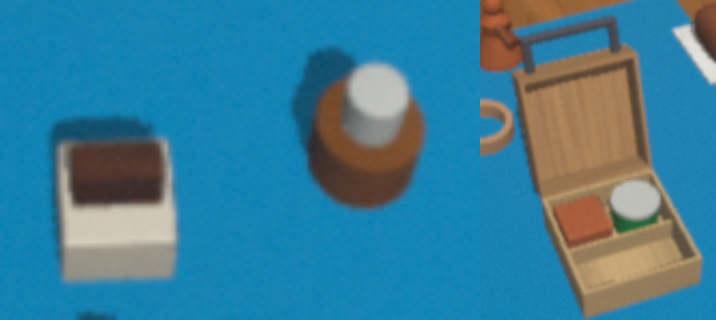

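The crop shows the right objects: the cream block with a dark handle (left) and the amber jar with a white cap (right). It also shows the open case with its empty front compartment. Next I'll fit the case walls.

```bash
cat > c.py <<'E'
from h import *
def fit(d,zt=.05):
    X=pts(d);k=(np.abs(X[...,2]-zt)<.004)&(X[...,0]>.4)&(X[...,0]<.67)&(X[...,1]>-.06)&(X[...,1]<.1)
    P=X[k][:,:2]
    def edge(i,j,sgn,lo,hi):
        o=[]
        for b in np.arange(lo,hi,.005):
            q=P[(P[:,i]>=b)&(P[:,i]<b+.005)]
            if len(q)>2:o.append((b+.0025,sgn*np.percentile(sgn*q[:,j],95)))
        o=np.array(o);p=np.polyfit(*o.T,1)
        for _ in range(3):
            r=o[:,1]-np.polyval(p,o[:,0]);g=abs(r)<max(.0015,1.5*np.median(abs(r)));p=np.polyfit(*o[g].T,1)
        return p,np.std(r[g])
    f=edge(0,1,-1,.475,.59);l=edge(1,0,-1,-.02,.08);r=edge(1,0,1,-.02,.08)
    print('front',f,'xlo',l,'xhi',r)
    # yaw of case x axis
    y1=np.pi/2+np.arctan(f[0][0]);y2=np.pi/2-np.arctan(l[0][0]);y3=np.pi/2-np.arctan(r[0][0])
    mid=(l[0]+r[0])/2;s=f[0]
    x=(mid[0]*s[1]+mid[1])/(1-mid[0]*s[0]);y=s[0]*x+s[1]
    print(np.degrees([y1,y2,y3]),'front mid',x,y,'width',l[0][1]-r[0][1])
for n in['side','scene']: fit(pickle.load(open(n+'1.pkl','rb')))
E
python3 c.py
```

```text
front (array([-0.01589929, -0.04556839]), np.float64(0.0007555408768562734)) xlo (array([0.13276729, 0.45792586]), np.float64(0.0018310597468360623)) xhi (array([-0.019448  ,  0.60533158]), np.float64(0.0009838667417496523))
[89.08911449 82.43722465 91.11414809] front mid 0.5285706697156751 -0.05397228799305304 width -0.147405713814164
front (array([ 0.00062801, -0.05198142]), np.float64(0.0007624376923104707)) xlo (array([0.07057647, 0.45863639]), np.float64(0.0006769363533298588)) xhi (array([-0.00300601,  0.60701459]), np.float64(0.0007583981842712182))
[90.03598248 85.96296017 90.17223097] front mid 0.5310805527994764 -0.05164789044318099 width -0.14837819607141356
```

>>> {"op": "apply_moves", "data": {"series": [{"jaw": 85,"xyz": [0,0,-0.16],"angular": [0,0,0]},{"jaw": 85,"xyz": [0,0,-0.32],"angular": [0,0,0]},{"jaw": 85,"xyz": [0,0,-0.48],"angular": [0,0,0]},{"jaw": 85,"xyz": [0,0,-0.64],"angular": [0,0,0]}]}}

```text
clock: 0.43
ee_pos: [0.27, 0.5906, 0.3927]
eef_rot: [0.213, 0.977, -0.001, -0.0]
force: [0.7, 1.7, 0.2]
finger_gap: 0.0853
finger_force: 0.0
```

>>> {"op": "apply_moves", "data": {"series": [{"jaw": 85,"xyz": [-0.15,-0.045,0],"angular": [0,0,-0.07]},{"jaw": 85,"xyz": [-0.3,-0.09,0],"angular": [0,0,-0.14]},{"jaw": 85,"xyz": [-0.45,-0.135,0],"angular": [0,0,-0.21]},{"jaw": 85,"xyz": [-0.6,-0.18,0],"angular": [0,0,-0.286]},{"jaw": 85,"xyz": [-0.75,-0.225,0],"angular": [0,0,-0.286]},{"jaw": 85,"xyz": [-0.9,-0.27,0],"angular": [0,0,-0.286]},{"jaw": 85,"xyz": [-1,-0.3,0],"angular": [0,0,-0.286]},{"jaw": 85,"xyz": [-1,-0.3,0],"angular": [0,0,-0.286]}]}}

```text
clock: 1.1
ee_pos: [0.4728, 0.4119, 0.3908]
eef_rot: [0.006, 1.0, -0.003, 0.002]
force: [-0.1, -0.9, 0.2]
finger_gap: 0.0846
finger_force: 0.0
```

>>> {"op": "apply_moves", "data": {"series": [{"jaw": 85,"xyz": [0,-0.15,0],"angular": [0,0,0]},{"jaw": 85,"xyz": [0,-0.3,0],"angular": [0,0,0]},{"jaw": 85,"xyz": [0,-0.45,0],"angular": [0,0,0]},{"jaw": 85,"xyz": [0,-0.6,0],"angular": [0,0,0]},{"jaw": 85,"xyz": [0,-0.75,0],"angular": [0,0,0]},{"jaw": 85,"xyz": [0,-0.9,0],"angular": [0,0,0]},{"jaw": 85,"xyz": [0,-1,0],"angular": [0,0,0]}]}}

```text
clock: 1.68
ee_pos: [0.466, 0.165, 0.3912]
eef_rot: [0.002, 1.0, -0.001, -0.0]
force: [0.4, -1.0, -0.8]
finger_gap: 0.0851
finger_force: 0.0
```

>>> {"op": "apply_moves", "data": {"series": [{"jaw": 85,"xyz": [0,-0.15,0],"angular": [0,0,0]},{"jaw": 85,"xyz": [0,-0.3,0],"angular": [0,0,0]},{"jaw": 85,"xyz": [0,-0.45,0],"angular": [0,0,0]},{"jaw": 85,"xyz": [0,-0.6,0],"angular": [0,0,0]},{"jaw": 85,"xyz": [0,-0.75,0],"angular": [0,0,0]},{"jaw": 85,"xyz": [0,-0.75,0],"angular": [0,0,0]},{"jaw": 85,"xyz": [0,-0.75,0],"angular": [0,0,0]},{"jaw": 85,"xyz": [0,-0.75,0],"angular": [0,0,0]}]}}

```text
clock: 2.35
ee_pos: [0.4664, -0.0177, 0.3911]
eef_rot: [-0.0, 1.0, 0.0, -0.0]
force: [-0.4, 0.3, -0.2]
finger_gap: 0.0847
finger_force: 0.0
```

```bash
python3 - <<'E'
from h import *
d=snap('wrist','w1.png');pickle.dump(d,open('w1.pkl','wb'))
print(-d['R'].T@d['t'],d['R'][2],get_obs()['ee_pos'])
import c; c.fit(d)
E
```

```text
[ 0.38603121 -0.01820382  0.53483357] [ 3.12794802e-01  3.38215414e-04 -9.49820666e-01] [ 0.46640809 -0.01703361  0.39105462]
front (array([-0.01589929, -0.04556839]), np.float64(0.0007555408768562734)) xlo (array([0.13276729, 0.45792586]), np.float64(0.0018310597468360623)) xhi (array([-0.019448  ,  0.60533158]), np.float64(0.0009838667417496523))
[89.08911449 82.43722465 91.11414809] front mid 0.5285706697156751 -0.05397228799305304 width -0.147405713814164
front (array([ 0.00062801, -0.05198142]), np.float64(0.0007624376923104707)) xlo (array([0.07057647, 0.45863639]), np.float64(0.0006769363533298588)) xhi (array([-0.00300601,  0.60701459]), np.float64(0.0007583981842712182))
[90.03598248 85.96296017 90.17223097] front mid 0.5310805527994764 -0.05164789044318099 width -0.14837819607141356
front (array([-0.00444766, -0.04990748]), np.float64(0.0004802927179973203)) xlo (array([0.07842182, 0.45930894]), np.float64(0.0007638244309925422)) xhi (array([-0.07287303,  0.60887624]), np.float64(0.0006868772234821406))
[89.74516936 85.51593785 94.16794941] front mid 0.5339475415409616 -0.05228230324821898 width -0.14956729818830422
```

View pics/w1.png

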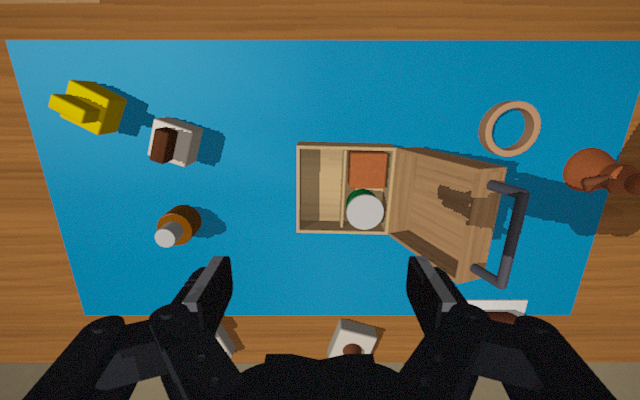

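The wrist view shows the front compartment empty at columns 300–343, rows 143–235. The stamp is at (175,143), the jar at (178,228), the yellow look-alike at (90,107) and the rail at (512,238). Next I'll measure the caps from this view and head to the stamp.

```bash
python3 - <<'E'
from h import *
d=pickle.load(open('w1.pkl','rb'));X=pts(d)
def g(x0,x1,y0,y1,lo,hi):
    m=(X[...,0]>x0)&(X[...,0]<x1)&(X[...,1]>y0)&(X[...,1]<y1)&(X[...,2]>lo)&(X[...,2]<hi);return X[m]
P=g(.4,.5,-.31,-.2,.076,.09);print(len(P),cv2.minAreaRect(P[:,:2].astype(np.float32)))
P=g(.4,.5,-.31,-.2,.043,.053);print(len(P),cv2.minAreaRect(P[:,:2].astype(np.float32)))
P=g(.56,.65,-.32,-.22,.076,.09);print(len(P),cv2.minEnclosingCircle(P[:,:2].astype(np.float32)))
P=g(.4,.7,.15,.3,.19,.3);print('rail',len(P),P.min(0),P.max(0),np.median(P,0))
P=g(.4,.7,.15,.3,.22,.3);print('rail',len(P),P.min(0),P.max(0),np.median(P,0))
E
```

```text
546 ((0.4551720917224884, -0.25382447242736816), (0.022176172584295273, 0.05012641102075577), 70.13562774658203)
851 ((0.4550345242023468, -0.25381532311439514), (0.062310073524713516, 0.06163257360458374), 70.58573913574219)
349 ((0.6034004092216492, -0.268318235874176), 0.017078319564461708)
rail 3737 [0.46248258 0.1559604  0.1900073 ] [0.61273599 0.20180067 0.23436235] [0.52938413 0.17990677 0.19810432]
rail 1407 [0.47719169 0.18520257 0.22005484] [0.59786954 0.20180067 0.23436235] [0.53084063 0.19260655 0.23123329]
```

>>> {"op": "apply_moves", "data": {"series": [{"jaw": 85,"xyz": [0.01,-0.15,0.1],"angular": [0,0,0.07]},{"jaw": 85,"xyz": [0.02,-0.3,0.2],"angular": [0,0,0.14]},{"jaw": 85,"xyz": [0.03,-0.45,0.3],"angular": [0,0,0.21]},{"jaw": 85,"xyz": [0.04,-0.6,0.4],"angular": [0,0,0.233]},{"jaw": 85,"xyz": [0.047,-0.75,0.5],"angular": [0,0,0.233]},{"jaw": 85,"xyz": [0.047,-0.9,0.6],"angular": [0,0,0.233]},{"jaw": 85,"xyz": [0.047,-0.94,0.72],"angular": [0,0,0.233]},{"jaw": 85,"xyz": [0.047,-0.94,0.8],"angular": [0,0,0.233]},{"jaw": 85,"xyz": [0.047,-0.94,0.8],"angular": [0,0,0.233]},{"jaw": 85,"xyz": [0.047,-0.94,0.8],"angular": [0,0,0.233]},{"jaw": 85,"xyz": [0.047,-0.94,0.8],"angular": [0,0,0.233]}]}}

```text
clock: 3.32
ee_pos: [0.4563, -0.2519, 0.1924]
eef_rot: [0.172, 0.985, 0.0, 0.001]
force: [0.1, -0.3, -0.1]
finger_gap: 0.0849
finger_force: 0.0
```

>>> {"op": "apply_moves", "data": {"series": [{"jaw": 60,"xyz": [0.002,-0.008,0.12],"angular": [0,0,0]},{"jaw": 60,"xyz": [0.002,-0.008,0.24],"angular": [0,0,0]},{"jaw": 60,"xyz": [0.002,-0.008,0.36],"angular": [0,0,0]},{"jaw": 60,"xyz": [0.002,-0.008,0.46],"angular": [0,0,0]},{"jaw": 60,"xyz": [0.002,-0.008,0.52],"angular": [0,0,0]},{"jaw": 60,"xyz": [0.002,-0.008,0.555],"angular": [0,0,0]},{"jaw": 60,"xyz": [0.002,-0.008,0.555],"angular": [0,0,0]},{"jaw": 40,"xyz": [0.002,-0.008,0.555],"angular": [0,0,0]},{"jaw": 30,"xyz": [0.002,-0.008,0.555],"angular": [0,0,0]},{"jaw": 15,"xyz": [0.002,-0.008,0.555],"angular": [0,0,0]},{"jaw": 10,"xyz": [0.002,-0.008,0.555],"angular": [0,0,0]},{"jaw": 10,"xyz": [0.002,-0.008,0.555],"angular": [0,0,0]},{"jaw": 10,"xyz": [0.002,-0.008,0.555],"angular": [0,0,0]},{"jaw": 10,"xyz": [0.002,-0.008,0.555],"angular": [0,0,0]},{"jaw": 10,"xyz": [0.002,-0.008,0.555],"angular": [0,0,0]},{"jaw": 10,"xyz": [0.002,-0.008,0.555],"angular": [0,0,0]}]}}

```text
clock: 4.65
ee_pos: [0.4547, -0.2554, 0.054]
eef_rot: [0.174, 0.985, -0.0, 0.001]
force: [-0.1, 0.5, 7.0]
finger_gap: 0.0209
finger_force: 59.6
```

>>> {"op": "apply_moves", "data": {"series": [{"jaw": 10,"xyz": [0,0,-0.06],"angular": [0,0,0]},{"jaw": 10,"xyz": [0,0,-0.16],"angular": [0,0,0]},{"jaw": 10,"xyz": [0,0,-0.28],"angular": [0,0,0]},{"jaw": 10,"xyz": [0,0.03,-0.38],"angular": [0,0,-0.03]},{"jaw": 10,"xyz": [0.02,0.12,-0.44],"angular": [0,0,-0.06]},{"jaw": 10,"xyz": [0.04,0.24,-0.44],"angular": [0,0,-0.1]},{"jaw": 10,"xyz": [0.06,0.36,-0.44],"angular": [0,0,-0.14]},{"jaw": 10,"xyz": [0.08,0.48,-0.44],"angular": [0,0,-0.18]},{"jaw": 10,"xyz": [0.1,0.6,-0.44],"angular": [0,0,-0.223]},{"jaw": 10,"xyz": [0.12,0.72,-0.44],"angular": [0,0,-0.223]},{"jaw": 10,"xyz": [0.14,0.84,-0.44],"angular": [0,0,-0.223]},{"jaw": 10,"xyz": [0.155,0.93,-0.44],"angular": [0,0,-0.223]},{"jaw": 10,"xyz": [0.164,0.979,-0.44],"angular": [0,0,-0.223]},{"jaw": 10,"xyz": [0.164,0.979,-0.44],"angular": [0,0,-0.223]},{"jaw": 10,"xyz": [0.164,0.979,-0.44],"angular": [0,0,-0.223]},{"jaw": 10,"xyz": [0.164,0.979,-0.44],"angular": [0,0,-0.223]}]}}

```text
clock: 5.98
ee_pos: [0.4985, -0.0124, 0.1627]
eef_rot: [0.008, 1.0, -0.0, -0.0]
force: [-0.4, -0.3, -2.2]
finger_gap: 0.0209
finger_force: 59.4
```

```bash
python3 - <<'E'
from h import *
print(get_obs()['ee_pos'])
for n in('side','scene','wrist'):
    d=snap(n,n+'2.png');pickle.dump(d,open(n+'2.pkl','wb'))
d=pickle.load(open('side2.pkl','rb'));b=cv2.resize(d['color'][100:260,250:400],None,fx=3,fy=3)
e=pickle.load(open('scene2.pkl','rb'));a=cv2.resize(e['color'][140:260,240:340],None,fx=3,fy=4)
cv2.imwrite('pics/c2.png',np.hstack([b,a])[:,:,::-1])
E
```

```text
[ 0.4984676  -0.01244913  0.16269018]
```

View pics/c2.png

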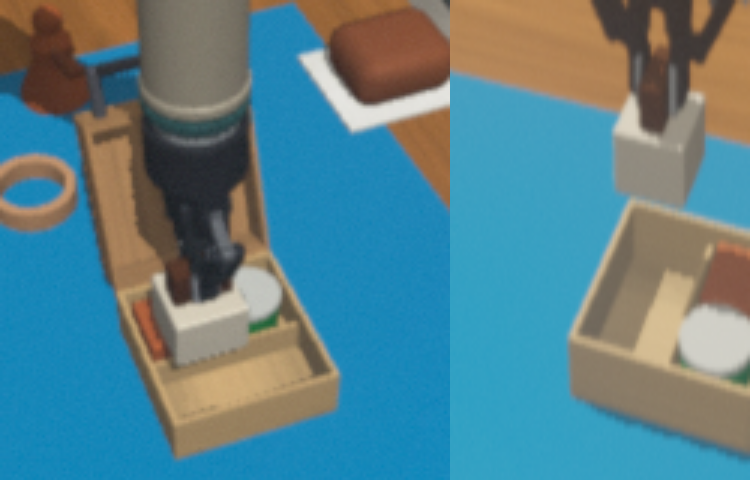

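The stamp is held upright over the compartment. I'll check the block's centre from the depth.

```bash
python3 - <<'E'
from h import *
for n in('side2','scene2'):
    d=pickle.load(open(n+'.pkl','rb'));X=pts(d);C=d['color'].astype(int)
    m=(abs(X[...,0]-.5)<.06)&(abs(X[...,1]+.012)<.06)&(abs(X[...,2]-.156)<.006)&(C.min(-1)>100)
    P=X[m];print(n,len(P),np.median(P[:,2]),cv2.minAreaRect(P[:,:2].astype(np.float32)))
    m=(abs(X[...,0]-.5)<.06)&(abs(X[...,1]+.012)<.06)&(X[...,2]<.17)&(X[...,2]>.1)&(C.min(-1)>70)
    P=X[m];print(len(P),P.min(0),P.max(0))
E
```

```text
side2 274 0.15634462013306805 ((0.49627459049224854, -0.013505984097719193), (0.06274774670600891, 0.06202620267868042), 88.96331787109375)
623 [ 0.46454125 -0.0448832   0.10684043] [0.52699613 0.01909503 0.1697529 ]
scene2 233 0.15601665431422304 ((0.4999609589576721, -0.010661978274583817), (0.06149929016828537, 0.06305112689733505), 89.15633392333984)
653 [ 0.4688583  -0.04267676  0.10778886] [0.53166126 0.0212427  0.16980522]
```

>>> {"op": "apply_moves", "data": {"series": [{"jaw": 10,"xyz": [-0.008,0.002,0.08],"angular": [0,0,0]},{"jaw": 10,"xyz": [-0.008,0.002,0.16],"angular": [0,0,0]},{"jaw": 10,"xyz": [-0.008,0.002,0.22],"angular": [0,0,0]},{"jaw": 10,"xyz": [-0.008,0.002,0.27],"angular": [0,0,0]},{"jaw": 10,"xyz": [-0.008,0.002,0.32],"angular": [0,0,0]},{"jaw": 10,"xyz": [-0.008,0.002,0.36],"angular": [0,0,0]},{"jaw": 10,"xyz": [-0.008,0.002,0.385],"angular": [0,0,0]},{"jaw": 10,"xyz": [-0.008,0.002,0.4],"angular": [0,0,0]},{"jaw": 10,"xyz": [-0.008,0.002,0.4],"angular": [0,0,0]},{"jaw": 10,"xyz": [-0.008,0.002,0.4],"angular": [0,0,0]}]}}

```text
clock: 6.97
ee_pos: [0.5011, -0.0109, 0.0628]
eef_rot: [0.008, 1.0, -0.0, 0.0]
force: [0.4, 0.8, -2.9]
finger_gap: 0.0207
finger_force: 59.5
```

>>> {"op": "apply_moves", "data": {"series": [{"jaw": 10,"xyz": [0,0,0.008],"angular": [0,0,0]},{"jaw": 10,"xyz": [0,0,0.013],"angular": [0,0,0]},{"jaw": 10,"xyz": [0,0,0.016],"angular": [0,0,0]},{"jaw": 10,"xyz": [0,0,0.016],"angular": [0,0,0]},{"jaw": 10,"xyz": [0,0,0.016],"angular": [0,0,0]}]}}

```text
clock: 7.38
ee_pos: [0.5012, -0.0106, 0.059]
eef_rot: [0.007, 1.0, 0.0, 0.0]
force: [-1.4, 0.8, 2.1]
finger_gap: 0.021
finger_force: 60.2
```

>>> {"op": "apply_moves", "data": {"series": [{"jaw": 30,"xyz": [0,0,0.016],"angular": [0,0,0]},{"jaw": 50,"xyz": [0,0,0.012],"angular": [0,0,0]},{"jaw": 60,"xyz": [0,0,0.01],"angular": [0,0,0]},{"jaw": 60,"xyz": [0,0,0],"angular": [0,0,0]},{"jaw": 60,"xyz": [0,0,-0.05],"angular": [0,0,0]},{"jaw": 60,"xyz": [0,0,-0.15],"angular": [0,0,0]},{"jaw": 60,"xyz": [0,0,-0.3],"angular": [0,0,0]},{"jaw": 60,"xyz": [0,-0.08,-0.42],"angular": [0,0,0]},{"jaw": 60,"xyz": [-0.05,-0.2,-0.46],"angular": [0,0,0]},{"jaw": 60,"xyz": [-0.1,-0.33,-0.46],"angular": [0,0,0]},{"jaw": 60,"xyz": [-0.15,-0.45,-0.46],"angular": [0,0,0]},{"jaw": 60,"xyz": [-0.22,-0.58,-0.46],"angular": [0,0,0]},{"jaw": 60,"xyz": [-0.28,-0.7,-0.46],"angular": [0,0,0]},{"jaw": 60,"xyz": [-0.34,-0.83,-0.46],"angular": [0,0,0]},{"jaw": 60,"xyz": [-0.41,-0.95,-0.46],"angular": [0,0,0]},{"jaw": 60,"xyz": [-0.41,-1,-0.46],"angular": [0,0,0]},{"jaw": 60,"xyz": [-0.41,-1,-0.46],"angular": [0,0,0]},{"jaw": 60,"xyz": [-0.41,-1,-0.46],"angular": [0,0,0]}]}}

```text
clock: 8.88
ee_pos: [0.5987, -0.2622, 0.1731]
eef_rot: [0.008, 1.0, 0.001, -0.001]
force: [0.4, 0.2, -0.3]
finger_gap: 0.06
finger_force: 0.0
```

```bash
python3 - <<'E'
from h import *
o=get_obs();print(o['ee_pos'],o['eef_rot'])
for n in('side','scene'):
    d=snap(n,n+'3.png');pickle.dump(d,open(n+'3.pkl','wb'));X=pts(d)
    for zl,c in((.053,(.5,-.012)),(.087,(.5,-.012)),(.082,(.602,-.268))):
        m=(abs(X[...,0]-c[0])<.05)&(abs(X[...,1]-c[1])<.05)&(abs(X[...,2]-zl)<.0025)&(np.ptp(d['color'].astype(int),axis=-1)<60)
        P=X[m];print(n,zl,len(P),P.mean(0),cv2.minAreaRect(P[:,:2].astype(np.float32)))
E
```

```text
[ 0.59867844 -0.26215076  0.17309236] [ 8.14532232e-03  9.99966425e-01  5.11414804e-04 -7.35138153e-04]
side 0.053 212 [ 0.4934377  -0.02393975  0.05303225] ((0.5002715587615967, -0.006590627133846283), (0.10333357751369476, 0.07292594015598297), 75.18475341796875)
side 0.087 110 [ 0.49915023 -0.01188016  0.08713688] ((0.49917614459991455, -0.011883831582963467), (0.04795723408460617, 0.02238813415169716), 2.438617706298828)
side 0.082 142 [ 0.60094503 -0.26881733  0.081821  ] ((0.6009745597839355, -0.2676224112510681), (0.03200835362076759, 0.030586404725909233), 61.65378189086914)
scene 0.053 223 [ 0.50361619 -0.00476596  0.05263479] ((0.5031528472900391, -0.007528465241193771), (0.08985965698957443, 0.08698725700378418), 89.57806396484375)
scene 0.087 91 [ 0.50375645 -0.00779862  0.08669305] ((0.5029451847076416, -0.007925384677946568), (0.02152927964925766, 0.05005200207233429), 89.04814910888672)
scene 0.082 83 [ 0.60340062 -0.26617565  0.08176153] ((0.6031848192214966, -0.26589974761009216), (0.03363659977912903, 0.029319174587726593), 8.245640754699707)
```

>>> {"op": "apply_moves", "data": {"series": [{"jaw": 70,"xyz": [-0.013,-0.021,0.06],"angular": [0,0,0]},{"jaw": 70,"xyz": [-0.013,-0.021,0.16],"angular": [0,0,0]},{"jaw": 70,"xyz": [-0.013,-0.021,0.28],"angular": [0,0,0]},{"jaw": 70,"xyz": [-0.013,-0.021,0.38],"angular": [0,0,0]},{"jaw": 70,"xyz": [-0.013,-0.021,0.44],"angular": [0,0,0]},{"jaw": 70,"xyz": [-0.013,-0.021,0.474],"angular": [0,0,0]},{"jaw": 70,"xyz": [-0.013,-0.021,0.474],"angular": [0,0,0]},{"jaw": 50,"xyz": [-0.013,-0.021,0.474],"angular": [0,0,0]},{"jaw": 40,"xyz": [-0.013,-0.021,0.474],"angular": [0,0,0]},{"jaw": 30,"xyz": [-0.013,-0.021,0.474],"angular": [0,0,0]},{"jaw": 22,"xyz": [-0.013,-0.021,0.474],"angular": [0,0,0]},{"jaw": 22,"xyz": [-0.013,-0.021,0.474],"angular": [0,0,0]},{"jaw": 22,"xyz": [-0.013,-0.021,0.474],"angular": [0,0,0]},{"jaw": 22,"xyz": [-0.013,-0.021,0.474],"angular": [0,0,0]}]}}

```text
clock: 10.15
ee_pos: [0.6039, -0.2682, 0.0567]
eef_rot: [0.008, 1.0, -0.001, 0.001]
force: [-0.7, 0.4, 6.6]
finger_gap: 0.032
finger_force: 59.5
```

>>> {"op": "apply_moves", "data": {"series": [{"jaw": 22,"xyz": [0,0,-0.06],"angular": [0,0,0]},{"jaw": 22,"xyz": [0,0,-0.16],"angular": [0,0,0]},{"jaw": 22,"xyz": [0,0,-0.28],"angular": [0,0,0]},{"jaw": 22,"xyz": [0,0.04,-0.38],"angular": [0,0,0]},{"jaw": 22,"xyz": [0.02,0.12,-0.44],"angular": [0,0,0]},{"jaw": 22,"xyz": [0.04,0.24,-0.44],"angular": [0,0,0]},{"jaw": 22,"xyz": [0.06,0.36,-0.44],"angular": [0,0,0]},{"jaw": 22,"xyz": [0.08,0.48,-0.44],"angular": [0,0,0]},{"jaw": 22,"xyz": [0.1,0.6,-0.44],"angular": [0,0,0]},{"jaw": 22,"xyz": [0.12,0.72,-0.44],"angular": [0,0,0]},{"jaw": 22,"xyz": [0.13,0.84,-0.44],"angular": [0,0,0]},{"jaw": 22,"xyz": [0.14,0.93,-0.44],"angular": [0,0,0]},{"jaw": 22,"xyz": [0.14,0.98,-0.44],"angular": [0,0,0]},{"jaw": 22,"xyz": [0.14,1,-0.44],"angular": [0,0,0]},{"jaw": 22,"xyz": [0.14,1,-0.44],"angular": [0,0,0]},{"jaw": 22,"xyz": [0.14,1,-0.44],"angular": [0,0,0]}]}}

```text
clock: 11.48
ee_pos: [0.5717, -0.0189, 0.165]
eef_rot: [0.008, 1.0, -0.001, 0.0]
force: [0.8, -0.1, -3.2]
finger_gap: 0.0322
finger_force: 60.7
```

```bash
python3 - <<'E'
from h import *
o=get_obs();print(o['ee_pos'],o['eef_rot'])
for n in('side','scene'):
    d=snap(n,n+'4.png');pickle.dump(d,open(n+'4.pkl','wb'));X=pts(d)
    C=d['color'].astype(int)
    m=(abs(X[...,0]-.57)<.06)&(abs(X[...,1]+.015)<.06)&(X[...,2]>.105)&(X[...,2]<.156)&(C[...,0]-C[...,2]>25)
    P=X[m];print(n,len(P),P.min(0),P.max(0))
    m=(abs(X[...,0]-.57)<.06)&(abs(X[...,1]+.015)<.06)&(abs(X[...,2]-.16)<.004)
    P=X[m];print(n,len(P),P.min(0),P.max(0))
    b=cv2.resize(d['color'][130:260,250:380],None,fx=3,fy=3)
    globals()['a'+n]=b
    # stamp edges
    m=(abs(X[...,0]-.5)<.06)&(abs(X[...,1]+.012)<.045)&(abs(X[...,2]-.087)<.003)
    P=X[m];print('st',P.mean(0) if len(P) else 0)
cv2.imwrite('pics/c4.png',np.hstack([aside,ascene])[:,:,::-1])
E
```

```text
[ 0.57168132 -0.01892499  0.1650142 ] [ 8.16411182e-03  9.99966369e-01 -7.78145287e-04  5.94804271e-05]
side 329 [ 0.53807443 -0.05100251  0.10972747] [0.59525805 0.0108176  0.15599956]
side 141 [ 0.53965632 -0.04965588  0.15601899] [0.59900732 0.00733718 0.16388434]
st [ 0.49877785 -0.01069975  0.08698271]
scene 409 [ 0.55485044 -0.04549313  0.10786936] [0.60282883 0.01198994 0.1559264 ]
scene 113 [ 0.55527617 -0.04640745  0.15603294] [0.60149921 0.00996958 0.16339337]
st [ 0.49746247 -0.00341226  0.08673452]
```

View pics/c4.png

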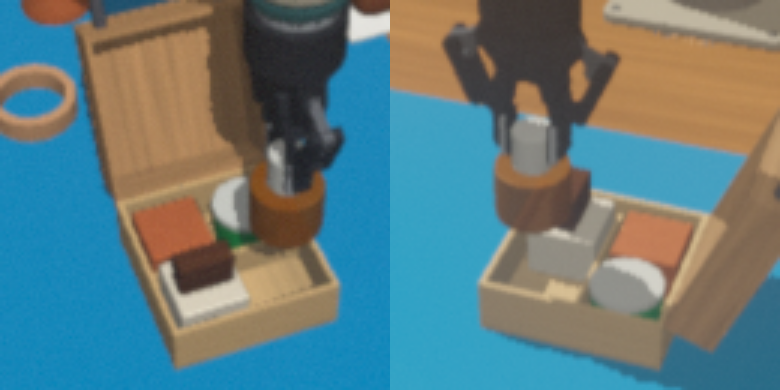

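The picture shows the stamp seated (side crop at about (205,280)) and the jar held upright above the free half. I'll correct the position and lower it.

>>> {"op": "apply_moves", "data": {"series": [{"jaw": 22,"xyz": [0.01,0.031,0],"angular": [0,0,0]},{"jaw": 22,"xyz": [0.01,0.031,0.08],"angular": [0,0,0]},{"jaw": 22,"xyz": [0.01,0.031,0.16],"angular": [0,0,0]},{"jaw": 22,"xyz": [0.01,0.031,0.2],"angular": [0,0,0]},{"jaw": 22,"xyz": [0.01,0.031,0.25],"angular": [0,0,0]},{"jaw": 22,"xyz": [0.01,0.031,0.3],"angular": [0,0,0]},{"jaw": 22,"xyz": [0.01,0.031,0.34],"angular": [0,0,0]},{"jaw": 22,"xyz": [0.01,0.031,0.37],"angular": [0,0,0]},{"jaw": 22,"xyz": [0.01,0.031,0.395],"angular": [0,0,0]},{"jaw": 22,"xyz": [0.01,0.031,0.395],"angular": [0,0,0]},{"jaw": 22,"xyz": [0.01,0.031,0.395],"angular": [0,0,0]}]}}

```text
clock: 12.5
ee_pos: [0.569, -0.0096, 0.0662]
eef_rot: [0.008, 1.0, -0.0, -0.0]
force: [-0.5, -0.4, -4.9]
finger_gap: 0.032
finger_force: 60.6
```

>>> {"op": "apply_moves", "data": {"series": [{"jaw": 22,"xyz": [0,0,0.008],"angular": [0,0,0]},{"jaw": 22,"xyz": [0,0,0.014],"angular": [0,0,0]},{"jaw": 22,"xyz": [0,0,0.019],"angular": [0,0,0]},{"jaw": 22,"xyz": [0,0,0.021],"angular": [0,0,0]},{"jaw": 22,"xyz": [0,0,0.021],"angular": [0,0,0]}]}}

```text
clock: 12.92
ee_pos: [0.5697, -0.0096, 0.0618]
eef_rot: [0.008, 1.0, -0.0, 0.001]
force: [-1.2, -1.9, 2.7]
finger_gap: 0.0328
finger_force: 61.4
```

>>> {"op": "apply_moves", "data": {"series": [{"jaw": 40,"xyz": [0,0,0],"angular": [0,0,0]},{"jaw": 60,"xyz": [0,0,0],"angular": [0,0,0]},{"jaw": 60,"xyz": [0,0,0],"angular": [0,0,0]},{"jaw": 60,"xyz": [0,0,-0.02],"angular": [0,0,0]},{"jaw": 60,"xyz": [0,0,-0.1],"angular": [0,0,0]},{"jaw": 60,"xyz": [0,0,-0.22],"angular": [0,0,0]},{"jaw": 60,"xyz": [0,0,-0.36],"angular": [0,0,0]},{"jaw": 60,"xyz": [0,0,-0.5],"angular": [0,0,0]},{"jaw": 60,"xyz": [0.05,0,-0.65],"angular": [0,0,0]},{"jaw": 60,"xyz": [0.1,0,-0.8],"angular": [0,0,0]},{"jaw": 60,"xyz": [0.13,0.06,-0.93],"angular": [0,0,0]},{"jaw": 60,"xyz": [0.13,0.18,-1],"angular": [0,0,0]},{"jaw": 60,"xyz": [0.13,0.32,-1],"angular": [0,0,0]},{"jaw": 60,"xyz": [0.13,0.46,-1],"angular": [0,0,0]},{"jaw": 60,"xyz": [0.13,0.6,-1],"angular": [0,0,0]},{"jaw": 60,"xyz": [0.13,0.7,-1],"angular": [0,0,0]},{"jaw": 60,"xyz": [0.13,0.8,-1],"angular": [0,0,0]},{"jaw": 60,"xyz": [0.13,0.83,-1],"angular": [0,0,0]},{"jaw": 60,"xyz": [0.13,0.83,-1],"angular": [0,0,0]},{"jaw": 60,"xyz": [0.13,0.83,-1],"angular": [0,0,0]}]}}

```text
clock: 14.58
ee_pos: [0.5397, 0.1976, 0.3111]
eef_rot: [0.007, 1.0, -0.001, -0.0]
force: [-0.0, -0.7, 0.8]
finger_gap: 0.0603
finger_force: 0.0
```

```bash
python3 - <<'E'
from h import *
o=get_obs();print(o['ee_pos'],o['eef_rot'])
d=snap('wrist','w5.png');pickle.dump(d,open('w5.pkl','wb'));X=pts(d)
m=(X[...,2]>.205)&(X[...,2]<.25)&(X[...,0]>.45)&(X[...,1]>.15)&(X[...,1]<.26)&(d['color'].max(-1)<120)
P=X[m];print(len(P))
for a in np.arange(.47,.62,.02):
    q=P[(P[:,0]>a)&(P[:,0]<a+.02)]
    if len(q)>5: print(a,len(q),np.percentile(q[:,1],[2,50,98]),q[:,2].max(),q[q[:,2]>q[:,2].max()-.002][:,1].mean())
print(P.min(0),P.max(0))
for n in('side','scene'):
    d=snap(n,n+'5.png');X=pts(d)
    for c in((.5,-.012),(.5675,-.012)):
        m=(abs(X[...,0]-c[0])<.03)&(abs(X[...,1]-c[1])<.03)&(abs(X[...,2]-.087)<.003);Q=X[m];print(n,len(Q),Q.mean(0) if len(Q) else 0)
E
```

```text
[0.53966708 0.19764211 0.31109899] [ 7.49941801e-03  9.99971702e-01 -5.91543165e-04 -5.99421129e-05]
2408
0.47 434 [0.18356706 0.19426634 0.2028907 ] 0.23429688733048457 0.19708471742133093
0.49 438 [0.19089034 0.19685072 0.2028417 ] 0.23479279004337933 0.19666497352712384
0.51 383 [0.19113791 0.196529   0.20189518] 0.23454548343853515 0.1963341789281343
0.53 350 [0.19066857 0.19616708 0.20173497] 0.23493001984454565 0.195919295781752
0.55 319 [0.19016092 0.19523002 0.20074924] 0.23426066279034777 0.1955677151406825
0.5700000000000001 360 [0.18275548 0.1938055  0.1997678 ] 0.23432550757040332 0.19513330698667702
0.5900000000000001 124 [0.18023521 0.19042861 0.19916645] 0.23372771971683784 0.19450456230142865
[0.4772026  0.17972372 0.20515163] [0.59648881 0.20296098 0.23493002]
side 129 [ 0.49906955 -0.01051576  0.08705199]
side 107 [ 0.56693669 -0.01065653  0.08689821]
scene 99 [ 0.50216184 -0.00811411  0.08654114]
scene 95 [ 0.56984087 -0.00876087  0.08673931]
```

View pics/w5.png

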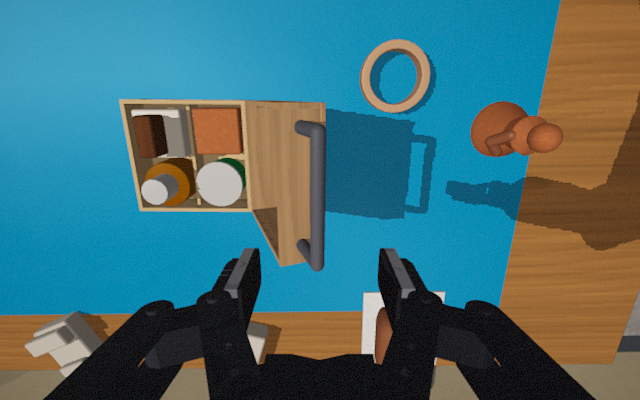

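The wrist view shows the stamp at (160,135) and the jar at (165,182), both in the front compartment. The rail runs vertically at about column 318, midway between the fingers. Now to grip the rail.

>>> {"op": "apply_moves", "data": {"series": [{"jaw": 45,"xyz": [0.01,-0.006,0.05],"angular": [0,0,0]},{"jaw": 45,"xyz": [0.01,-0.006,0.14],"angular": [0,0,0]},{"jaw": 45,"xyz": [0.01,-0.006,0.22],"angular": [0,0,0]},{"jaw": 45,"xyz": [0.01,-0.006,0.3],"angular": [0,0,0]},{"jaw": 45,"xyz": [0.01,-0.006,0.36],"angular": [0,0,0]},{"jaw": 45,"xyz": [0.01,-0.006,0.4],"angular": [0,0,0]},{"jaw": 45,"xyz": [0.01,-0.006,0.4],"angular": [0,0,0]},{"jaw": 30,"xyz": [0.01,-0.006,0.4],"angular": [0,0,0]},{"jaw": 20,"xyz": [0.01,-0.006,0.4],"angular": [0,0,0]},{"jaw": 10,"xyz": [0.01,-0.006,0.4],"angular": [0,0,0]},{"jaw": 3,"xyz": [0.01,-0.006,0.4],"angular": [0,0,0]},{"jaw": 3,"xyz": [0.01,-0.006,0.4],"angular": [0,0,0]},{"jaw": 3,"xyz": [0.01,-0.006,0.4],"angular": [0,0,0]},{"jaw": 3,"xyz": [0.01,-0.006,0.4],"angular": [0,0,0]},{"jaw": 3,"xyz": [0.01,-0.006,0.4],"angular": [0,0,0]}]}}

```text
clock: 15.98
ee_pos: [0.5381, 0.1962, 0.2124]
eef_rot: [0.008, 1.0, -0.0, 0.001]
force: [-1.1, -3.5, 6.2]
finger_gap: 0.0097
finger_force: 58.7
```

>>> {"op": "apply_moves", "data": {"series": [{"jaw": 3,"xyz": [0,-0.018,-0.009],"angular": [0,0,0]},{"jaw": 3,"xyz": [0,-0.036,-0.018],"angular": [0,0,0]},{"jaw": 3,"xyz": [0,-0.072,-0.034],"angular": [0,0,0]},{"jaw": 3,"xyz": [0,-0.109,-0.048],"angular": [0,0,0]},{"jaw": 3,"xyz": [0,-0.147,-0.06],"angular": [0,0,0]},{"jaw": 3,"xyz": [0,-0.185,-0.07],"angular": [0,0,0]},{"jaw": 3,"xyz": [0,-0.224,-0.079],"angular": [0,0,0]},{"jaw": 3,"xyz": [0,-0.264,-0.086],"angular": [0,0,0]},{"jaw": 3,"xyz": [0,-0.303,-0.09],"angular": [0,0,0]},{"jaw": 3,"xyz": [0,-0.343,-0.093],"angular": [0,0,0]},{"jaw": 3,"xyz": [0,-0.383,-0.094],"angular": [0,0,0]},{"jaw": 3,"xyz": [0,-0.383,-0.094],"angular": [0,0,0]},{"jaw": 3,"xyz": [0,-0.383,-0.094],"angular": [0,0,0]}]}}

```text
clock: 17.07
ee_pos: [0.5359, 0.1002, 0.236]
eef_rot: [0.008, 1.0, 0.0, 0.0]
force: [-0.9, 3.1, 9.6]
finger_gap: 0.0096
finger_force: 63.5
```

>>> {"op": "apply_moves", "data": {"series": [{"jaw": 3,"xyz": [0,-0.02,0.001],"angular": [0,0,0]},{"jaw": 3,"xyz": [0,-0.04,0.002],"angular": [0,0,0]},{"jaw": 3,"xyz": [0,-0.079,0.005],"angular": [0,0,0]},{"jaw": 3,"xyz": [0,-0.119,0.011],"angular": [0,0,0]},{"jaw": 3,"xyz": [0,-0.158,0.018],"angular": [0,0,0]},{"jaw": 3,"xyz": [0,-0.197,0.027],"angular": [0,0,0]},{"jaw": 3,"xyz": [0,-0.235,0.038],"angular": [0,0,0]},{"jaw": 3,"xyz": [0,-0.272,0.051],"angular": [0,0,0]},{"jaw": 3,"xyz": [0,-0.309,0.066],"angular": [0,0,0]},{"jaw": 3,"xyz": [0,-0.346,0.084],"angular": [0,0,0]},{"jaw": 3,"xyz": [0,-0.381,0.102],"angular": [0,0,0]},{"jaw": 3,"xyz": [0,-0.408,0.118],"angular": [0,0,0]},{"jaw": 3,"xyz": [0,-0.435,0.135],"angular": [0,0,0]},{"jaw": 3,"xyz": [0,-0.462,0.154],"angular": [0,0,0]},{"jaw": 3,"xyz": [0,-0.489,0.175],"angular": [0,0,0]},{"jaw": 3,"xyz": [0,-0.489,0.175],"angular": [0,0,0]},{"jaw": 3,"xyz": [0,-0.489,0.175],"angular": [0,0,0]},{"jaw": 3,"xyz": [0,-0.489,0.175],"angular": [0,0,0]},{"jaw": 3,"xyz": [0,-0.489,0.175],"angular": [0,0,0]},{"jaw": 3,"xyz": [0,-0.489,0.175],"angular": [0,0,0]}]}}

```text
clock: 18.73
ee_pos: [0.5331, -0.0205, 0.1907]
eef_rot: [0.007, 1.0, -0.0, -0.001]
force: [-3.7, -0.1, 0.4]
finger_gap: 0.0094
finger_force: 67.3
```

```bash
python3 - <<'E'
from h import *
d=snap('scene');e=snap('side')
for D in (d,e):
    X=pts(D);C=D['color'].astype(int)
    m=(X[...,0]>.48)&(X[...,0]<.59)&(X[...,1]>-.02)&(X[...,1]<.09)&(X[...,2]>.1)&(X[...,2]<.26)&(C[...,0]-C[...,2]>25)
    P=X[m]
    if len(P)>50:
        n=np.linalg.svd(P-P.mean(0),full_matrices=False)[2][2];print(len(P),n,np.degrees(np.arccos(abs(n[2]))))
    m=(abs(X[...,0]-.535)<.07)&(abs(X[...,1]+.012)<.03)&(abs(X[...,2]-.087)<.003);print('tops',m.sum(),X[m].mean(0) if m.any() else 0)
cv2.imwrite('pics/fin.png',np.hstack([cv2.resize(x['color'][100:270,240:370],None,fx=3,fy=3) for x in(d,e)])[:,:,::-1])
o=get_obs();print(o['ee_pos'],o['joint_vel'].round(4),o['finger_force'],o['clock'])
E
```

```text
1244 [ 0.00829796 -0.67638294 -0.73650341] 42.56559481693053
tops 96 [ 0.56970973 -0.00819377  0.0867776 ]
373 [ 0.00304475  0.71925093 -0.69474372] 45.993201599240855
tops 239 [ 0.52887781 -0.01050481  0.08698486]
[ 0.53319145 -0.02046015  0.19069012] [ 0.0032 -0.0003 -0.0022  0.0003 -0.0016 -0.0004 -0.0008] 67.26048231124878 18.8333
```

View pics/fin.png

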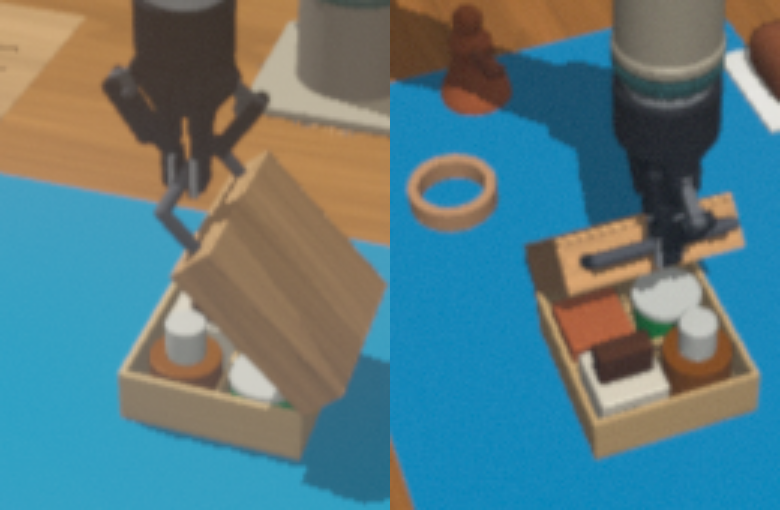

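The lid is held at about 45 degrees (43–46 from the fitted plane), at rest, with the jar and stamp standing flat below it. I'll hand in.

```bash
python3 -c "from cell import hand_in; print(hand_in())"
```

```text
the job is handed in; nothing more can be done
None
```

The jar and stamp stand upright side by side in the front compartment, the lid is held in the gripper at about 45 degrees (43–46 measured), and the job is handed in; no verdict came back.

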